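# Gather the collars in the pouring corner of the instrument tray

## Robot

A 7-joint arm with a two-finger parallel gripper is mounted at the origin on the work surface. World frame = base frame: x ahead of the robot, y to its left, z up, the work surface at z = 0. Lengths are in m, angles in rad, forces in N, time in s.
With the tool pointing down it reaches from about 0.4 to 0.85 m from the base axis. Payload 4.5 kg.
Tool frame: the origin (TCP) lies where the fingers leave the gripper's body, on its centre line; the fingertips stand 64 mm ahead of it and the grasp point (between the pads) lies 45 mm ahead of it; z points along the fingers, y is the direction in which the jaws open and shut (so a half turn about z gives the same grasp; the last joint's range is limited). The gripper opens to 88 mm and grips with 3 to 60 N. Pads are 18 mm wide; open, the fingers measure 123 mm over their backs; the gripper's body (75 mm by 187 mm) begins 45 mm behind the grasp point.
Start: joints at [1.332, 0.689, -0.195, 1.565, 0.157, 0.902, -0.215], TCP at [0.168, -0.602, 0.303] pointing down, gripper open.
Joint ranges: [-3.01, 3.01], [-0.46, 2.08], [-1.47, 1.51], [0.13, 2.56], [-1, 4.14], [0.04, 2.09], [-2.66, 2.66]. Speed limits (rad/s): [2.57, 2.57, 3.14, 3.14, 3.14, 3.14, 3.14].

## Interface

Orientations are given as a unit quaternion [x, y, z, w].
In Python, from plant import monitor, snapshot, workorder, finder gives the robot as it stands.
- The arm moves only by the tool carry_out, never from a script. Its argument "motion" is one flat list of numbers, 6 for each row, row after row: the shift along the tool's x, y, z in cm, then the turn, a rotation vector about the tool's x, y, z in rad. In form: [x, y, z, rx, ry, rz, x, y, z, rx, ry, rz, ...]. A call has 1 to 8 rows; each row shifts and turns the commanded pose from where the row before left it, along the tool's axes as they then stand; what a row does not reach is not made up. A row lasts 1/8 s, in which the tool goes at most 62.5 mm and 10.7 degrees, less where a joint would pass 70% of its speed; a pose out of reach is approached as far as the arm can. A call with a gripper value outside its range is refused whole. "hand" is the finger opening in cm, from 0 to 8.81, set as the call begins (left out, the last holds). The fingers move at their own pace and stop on an object; "grip_force" is the grip in N (left out, the last holds). Time passes only in rows, so rows that do not move let the fingers close. It gives the time, the measured TCP pose, the force and the opening at its end, in the units of the state.
- monitor.get_state(): the state, without advancing time (a new reading comes with each control period).
- snapshot(name): name is "scene" or "top" or "wrist"; returns a dict with "frame" (420x560x3 uint8, red, green, blue), "range_z" (420x560 float32, m along the optical axis (not along the pixel's ray), 0 where there is no reading), "fx", "fy", "cx", "cy" (pixels), "rvec" (rotation vector, rad) and "tvec" (3), from world to camera coordinates, as OpenCV has them; the wrist camera has in their place "hand_eye" (4x4, takes a point from camera to tool coordinates, whose origin is the TCP and whose axes are the flange's). Camera axes: x right, y down, z forward; pixel columns grow to the right and rows downward; lengths in m; the calibration is good to about 2 mm. A picture is of the moment at which its call begins: read the wrist's pose just before it.
- workorder.finish_job(): hands the job in, once; it reports no verdict.
Trained networks look in a picture, given as the dict that the camera call returned (one of the last four; its "shot" number tells which), for a name from the list of things; names that differ only in an ending like _2 or _b are one class to them, and where a whole thing is asked for, a point or a joint stands for the part that bears it (a point fixed in the world has none). Each returns a list of dicts, best first, with "p" (0 to 1); they miss things now and then, are a little off and sometimes report something else, mostly with a low value. They report only what shows in the picture. A call takes as long as a camera call. They do not tell look-alikes from the thing itself.
- finder.masks_of(picture, thing): "pixels" (420x560 bool, what is visible of it) and "extent" ([left, top, right, bottom] in pixels, round what is visible of it).
The state is a dict: "clock": time; "q": joint angles; "qd": joint speeds; "joint_torque": joint torques, N m; "tool_pos": TCP position; "eef_rot": TCP orientation; "contact_force": force on the tool from outside, world axes, zero at the start; "moment": the same for the moment, N m; "opening": opening from 0.0 (shut) to 1.0 (fully open).
Only numpy, scipy, OpenCV 4.12 (cv2) and the standard library are available. Lean on these libraries where they do the work, as an engineer would, in place of code of your own. Each camera call takes 0.05 s, during which the arm holds its last target. There are 200 camera calls.

## Task

Take the jar cap off its sloped rest and set it flat, rim down and knob up, in the round pocket of the steel tray, and let go of it. Then pick the tray up by its grip block, well clear of the bench, and tilt it until all four loose collars have slid into the corner with the pouring lip, with the cap still seated in its pocket and nothing spilt. Finish while still holding the tray still in the air, tilted like that by some 25 to 35 degrees, and leave everything else on the bench alone.

Things in the scene. Friction and masses are not known exactly. Their poses are not given: they have to be found in the camera images.
- tray: open steel instrument tray, 126 (x) x 186 (y) x 30 mm high outside, walls and floor 3 mm, 0.24 kg empty; origin at the centre of its underside, z up out of the tray. A flat upright grip block stands on the middle of its +x wall, a flared pouring lip sticks out about 12 mm from the rim around its (-x, +y) corner, 45 mm along each wall, and a round pocket (ring) stands on its floor near the (+x, -y) corner
- tray_grip (a point): centre of the tray's grip block, at (61.5, 0, 47) mm in the tray's frame: block 10 mm thick along tray x, 50 mm long along tray y, its top 64 mm above the tray's underside (it rises 34 mm above the rim). Take it across its 10 mm thickness, from above, firmly; the tray with its load weighs about 0.33 kg and its weight hangs about 55 mm to the tray's -x side of the grip
- lip_corner (a point): inner corner of the tray's floor below the pouring lip, at (-60, 90, 3) mm in the tray's frame: the corner in which the collars must gather
- pocket (a point): centre of the round pocket in the tray, at floor level, (25, -55, 3) mm in the tray's frame; axes as the tray's. The pocket is a ring 8 mm high, 47 mm inside and 55 mm outside diameter
- cap_center (a point): white jar cap, its centre half-way up; z along its axis from rim to knob. A cup-shaped disc 42 mm across and 12 mm high, open underneath (the rim), with a round knob 18 mm across and 26 mm high on top; 38 mm high in all, about 35 g. It starts leaning on the sloped rest, rim against the slope, so that its axis is 25 degrees off vertical, knob leaning towards the rest's low (-x) end, roughly towards the robot. Grip it by the knob
- cap_rim (a point): centre of the cap's underside, in the plane of its rim, 19 mm below cap_center along the cap's axis
- cap_rest: fixed white sloped rest, 75 x 60 mm, origin at the centre of its underside; its face rises at 25 degrees towards its +x, low lip at the -x end, highest edge about 45 mm up. The cap's rim centre lies at about (-11, 0, 29) mm in its frame
- collar0_mid (a point): one of four loose steel collars in the tray, 14 mm across, 10 mm high, 12 g, centre half-way up. They start to slide on the tray's floor at about 10 to 16 degrees of tilt. A collar lying against a wall also rubs on it: a tilt of about 35 degrees straight towards the corner takes all of them in, or 25 to 30 degrees first mostly towards the tray's -x wall, then mostly towards its +y wall, waiting about half a second each time
- collar1_mid (a point): one of four loose steel collars in the tray, 14 mm across, 10 mm high, 12 g, centre half-way up. They start to slide on the tray's floor at about 10 to 16 degrees of tilt. A collar lying against a wall also rubs on it: a tilt of about 35 degrees straight towards the corner takes all of them in, or 25 to 30 degrees first mostly towards the tray's -x wall, then mostly towards its +y wall, waiting about half a second each time
- collar2_mid (a point): one of four loose steel collars in the tray, 14 mm across, 10 mm high, 12 g, centre half-way up. They start to slide on the tray's floor at about 10 to 16 degrees of tilt. A collar lying against a wall also rubs on it: a tilt of about 35 degrees straight towards the corner takes all of them in, or 25 to 30 degrees first mostly towards the tray's -x wall, then mostly towards its +y wall, waiting about half a second each time
- collar3_mid (a point): one of four loose steel collars in the tray, 14 mm across, 10 mm high, 12 g, centre half-way up. They start to slide on the tray's floor at about 10 to 16 degrees of tilt. A collar lying against a wall also rubs on it: a tilt of about 35 degrees straight towards the corner takes all of them in, or 25 to 30 degrees first mostly towards the tray's -x wall, then mostly towards its +y wall, waiting about half a second each time
- plate_box_a: flat clear-lidded plate box with a grid of wells, 85 x 127 x 22 mm, loose bystander; leave it alone
- plate_box_b: the same kind of plate box, 85 x 127 x 22 mm, loose bystander; leave it alone
- dish: shallow round glass dish, 90 mm across, 15 mm high, loose bystander; leave it alone
- tweezers: steel tweezers lying flat, 140 mm long, loose bystander; leave it alone
- jar: closed glass jar, 60 mm across, 75 mm high, loose bystander; leave it alone
- bottle: closed white bottle, 52 mm across, 120 mm high, loose bystander; leave it alone
- pen: black marker pen lying down, 130 mm long, 12 mm thick, loose bystander; leave it alone
There are look-alikes about, which are no part of the job. Leave any blue or red look-alike of the tray alone.

How it is judged:
On the way:
1. the cap sits flat and rim down in the tray's pocket, let go, with the tray standing on the bench (x of cap_rim in the frame of pocket between -0.005 and 0.005 m and y of cap_rim in the frame of pocket between -0.005 and 0.005 m and z of cap_rim in the frame of pocket between -0.005 and 0.005 m and angle between the z axis of cap_center and the z axis of pocket, either way round below 0.15 rad and z of cap_center in the frame of pocket above 0.014 m and angle between cap_center's own z axis and vertical below 0.15 rad and contact force between the fingers and cap below 0.1 N and height (world z) of tray below 0.006 m), for 0.3 s.
At the end, for the whole second after the job is handed in: Tray held still in the air by the fingers, lip corner over 25 mm and middle of its underside over 50 mm up, tilted 16 to 51 degrees, clear of the rest; all four collars within 65 mm of the lip corner; cap rim down in the pocket within 5 mm and 0.15 rad of flat (distance between each of collar0_mid, collar1_mid, collar2_mid, collar3_mid and lip_corner below 0.065 m and x of cap_rim in the frame of pocket between -0.005 and 0.005 m and y of cap_rim in the frame of pocket between -0.005 and 0.005 m and z of cap_rim in the frame of pocket between -0.005 and 0.005 m and angle between the z axis of cap_center and the z axis of pocket, either way round below 0.15 rad and z of cap_center in the frame of pocket above 0.014 m and angle between tray's own z axis and vertical between 0.28 and 0.9 rad and height (world z) of lip_corner above 0.025 m and height (world z) of tray above 0.05 m and contact force between the fingers and tray above 1 N and contact force between tray and cap_rest below 0.1 N and linear speed of tray below 0.03 m/s and angular speed of tray below 0.15 rad/s); the arm keeps its last pose, push and grip.
It fails at once if a collar leaves the tray (distance between any of collar0_mid, collar1_mid, collar2_mid, collar3_mid and tray above 0.14 m).
It fails at once if a bystander is moved by more than 20 mm (distance of any of plate_box_a, plate_box_b, dish, tweezers, jar, bottle, pen from where it was at the start of the episode above 0.02 m).
It also fails if it takes over 58 s, if anything falls off the work surface, if the arm or the gripper's body presses on something with over 40 N, if the wrist force passes 120 N, or if a joint passes its speed limit or range.

## Working session

There is one attempt and no reset: what is moved stays moved. The work goes in short steps, Python scripts to look and compute and a tool call to move; the robot and the scene stay as the last step left them, time stands still between calls to the robot, and variables do not carry over. Pictures are saved under pics/ and viewed, about 8 in all and at most 12, crops included, and the job is handed in when it is done.

Besides the shell and the picture viewer there is one more tool, called after "Request:" by a JSON object that holds its "fn" and its "kwargs". carry_out: Moves the arm, as the interface text tells. Its arguments: {"type":"object","properties":{"motion":{"type":"array"},"hand":{"type":"number"},"grip_force":{"type":"number"}},"required":["motion"]}

```bash
mkdir -p pics; cat > h.py <<'E'
import numpy as np,cv2
from scipy.spatial.transform import Rotation as R
from plant import monitor,snapshot,workorder,finder
def cloud(s):
    """HxWx3 world points (fixed cams) and valid mask"""
    z=s["range_z"].astype(float);v,u=np.indices(z.shape)
    P=np.stack([(u-s["cx"])/s["fx"]*z,(v-s["cy"])/s["fy"]*z,z],-1)
    if "rvec" in s:
        Rm=cv2.Rodrigues(np.array(s["rvec"],float))[0]
        W=(P-np.array(s["tvec"]).ravel())@Rm
    else:
        st=s["st"];H=np.array(s["hand_eye"]);T=P@H[:3,:3].T+H[:3,3]
        W=R.from_quat(st["eef_rot"]).apply(T.reshape(-1,3)).reshape(T.shape)+st["tool_pos"]
    return W,z>0
def snap(n):
    st=monitor.get_state();s=snapshot(n);s["st"]=st;return s
def save(s,name,box=None,k=1):
    im=cv2.cvtColor(s["frame"],cv2.COLOR_RGB2BGR)
    if box: im=im[box[1]:box[3],box[0]:box[2]]
    if k!=1: im=cv2.resize(im,None,fx=k,fy=k,interpolation=cv2.INTER_CUBIC)
    cv2.imwrite("pics/"+name+".png",im)
E
python3 - <<'E'
from h import *
import pickle
a=snap("scene");b=snap("top")
cv2.imwrite("pics/a.png",cv2.cvtColor(np.vstack([b["frame"]]),cv2.COLOR_RGB2BGR));save(a,"b")
pickle.dump((a,b),open("s.pkl","wb"))
for n,s in(("scene",a),("top",b)):
    W,ok=cloud(s)
    for t in["tray","cap_center","cap_rest","collar0_mid","jar","bottle","plate_box_a","dish","pen","tweezers"]:
        for m in finder.masks_of(s,t)[:6]:
            if m["p"]<.2: continue
            p=W[m["pixels"]&ok]
            print(n,t,round(m["p"],2),np.array(m["extent"]).round().astype(int),np.median(p,0).round(3),p[:,2].max().round(3) if len(p) else"")
E
```

```text
scene tray 0.95 [411 128 478 207] [0.404 0.491 0.003] 0.068
scene tray 0.93 [326  88 384 149] [0.154 0.298 0.003] 0.067
scene tray 0.78 [165 158 245 231] [ 0.32  -0.183  0.003] 0.069
scene tray 0.75 [174 335 267 399] [ 0.802 -0.228  0.003] 0.068
scene tray 0.56 [299 232 382 291] [0.603 0.113 0.004] 0.068
scene cap_center 0.73 [202 260 217 276] [ 0.559 -0.221  0.044] 0.069
scene cap_center 0.28 [383 289 410 334] [0.766 0.21  0.009] 0.018
scene cap_rest 0.86 [196 259 228 294] [ 0.59  -0.207  0.024] 0.048
scene collar0_mid 0.38 [406 219 467 267] [0.621 0.37  0.02 ] 0.029
scene jar 0.93 [371 163 393 189] [0.411 0.283 0.062] 0.081
scene jar 0.58 [202 257 218 276] [ 0.56  -0.221  0.043] 0.069
scene jar 0.49 [267 193 273 242] [ 0.429 -0.029  0.004] 0.011
scene bottle 0.7 [139 224 171 259] [ 0.47  -0.337  0.074] 0.124
scene plate_box_a 0.93 [406 221 467 265] [0.62 0.37 0.02] 0.029
scene plate_box_a 0.64 [ 88 292 149 346] [ 0.622 -0.453  0.021] 0.029
scene dish 0.57 [291 325 327 361] [ 0.791 -0.021  0.005] 0.022
scene dish 0.44 [300 235 380 290] [0.603 0.113 0.004] 0.068
scene pen 0.48 [382 2
[... 439 characters left out ...]
 [ 0.553 -0.215  0.045] 0.068
top cap_rest 0.55 [332 175 352 198] [ 0.578 -0.199  0.034] 0.051
top jar 0.88 [175 228 202 248] [0.394 0.285 0.073] 0.082
top bottle 0.82 [376 214 395 232] [ 0.45  -0.329  0.083] 0.128
top plate_box_a 0.66 [396 152 441 193] [ 0.612 -0.45   0.022] 0.033
top plate_box_a 0.6 [144 156 190 190] [0.613 0.374 0.022] 0.032
top dish 0.65 [201 118 235 143] [0.759 0.216 0.01 ] 0.02
top dish 0.59 [274 107 300 132] [ 0.796 -0.02   0.006] 0.022
top pen 0.46 [200 116 234 144] [0.759 0.216 0.01 ] 0.02
top pen 0.3 [273 105 299 131] [ 0.795 -0.02   0.006] 0.022
top pen 0.2 [147 156 192 191] [0.613 0.376 0.022] 0.032
top tweezers 0.65 [287 208 293 248] [ 0.441 -0.029  0.006] 0.013
```

```bash
python3 -c "
import cv2;print(cv2.imread('pics/a.png').shape)"
```

```text
(420, 560, 3)
```

View pics/a.png

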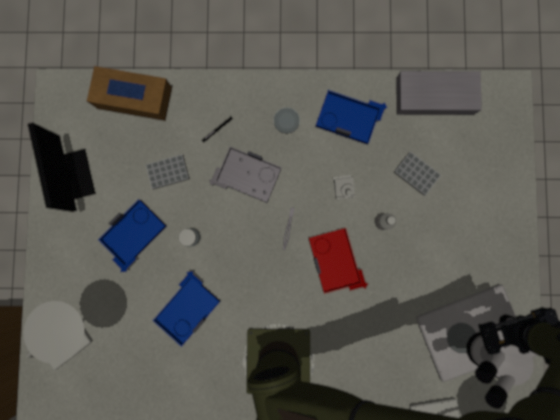

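View pics/b.png

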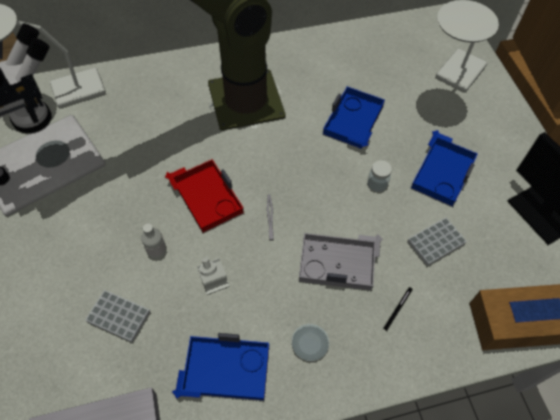

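The only grey tray is at top pixel (247,175) and scene pixel (338,262). The blue and red look-alikes are at top (348,117), (133,235), (187,308) and (336,260), and I leave those alone. The cap sits on its rest at top (345,187) and scene (210,268).

```bash
python3 - <<'E'
from h import *
import pickle
a,b=pickle.load(open("s.pkl","rb"))
st=monitor.get_state();print(st["tool_pos"],st["eef_rot"],R.from_quat(st["eef_rot"]).as_matrix().round(3),st["opening"])
w=snap("wrist");print(w["hand_eye"],w["fx"],w["cx"],w["cy"])
def rect(p):
    (c,s,an)=cv2.minAreaRect((p[:,:2]*1000).astype(np.float32));return np.round(c,1),np.round(s,1),round(an,1)
for n,s in(("scene",a),("top",b)):
    W,ok=cloud(s);m=ok&(abs(W[...,0]-.605)<.13)&(abs(W[...,1]-.11)<.14)
    p=W[m&(W[...,2]>.02)&(W[...,2]<.08)];g=W[m&(W[...,2]>.045)&(W[...,2]<.08)]
    print(n,"tray",rect(p),"grip",rect(g),g.mean(0))
    m=ok&(abs(W[...,0]-.575)<.06)&(abs(W[...,1]+.205)<.06)&(W[...,2]>.012)
    print("rest",rect(W[m]),"top pts",W[m][W[m][:,2]>.055].mean(0))
I=cv2.cvtColor(a["frame"],cv2.COLOR_RGB2BGR)
cv2.imwrite("pics/c.png",cv2.resize(I[220:300,180:400],None,fx=3.6,fy=3.6,interpolation=cv2.INTER_CUBIC))
E
```

```text
[ 0.16841208 -0.60189255  0.30273868] [ 9.90710934e-01  1.35984723e-01 -4.52115416e-06  2.37450224e-05] [[ 0.963  0.269 -0.   ]
 [ 0.269 -0.963 -0.   ]
 [-0.     0.    -1.   ]] 0.9958702901891306
[[ 1.47552202e-05 -9.61037482e-01 -2.76418087e-01  7.16987863e-02]
 [ 1.00000000e+00  1.58852691e-05 -1.84907880e-06 -2.79646150e-04]
 [ 6.16800972e-06 -2.76418087e-01  9.61037482e-01 -8.16038954e-02]
 [ 0.00000000e+00  0.00000000e+00  0.00000000e+00  1.00000000e+00]] 361.66166407949487 282.72383316903745 208.5089647037594
scene tray (array([606.6, 113.3]), array([208.5, 146.8]), 71.4) grip (array([665.2,  81.1]), array([49.3, 14.7]), 72.2) [0.66672318 0.07946739 0.05816652]
rest (array([ 564. , -213.1]), array([66.4, 59.8]), 7.8) top pts [ 0.54835753 -0.22171414  0.06159672]
top tray (array([604.5, 114.8]), array([207. , 141.4]), 70.8) grip (array([662.6,  82.8]), array([48.7, 10.8]), 69.9) [0.66161095 0.08287057 0.0617553 ]
rest (array([ 563. , -211.2]), array([64.6, 60.5]), 7.9) top pts [ 0.54463998 -0.21954435  0.06213739]
```

View pics/c.png

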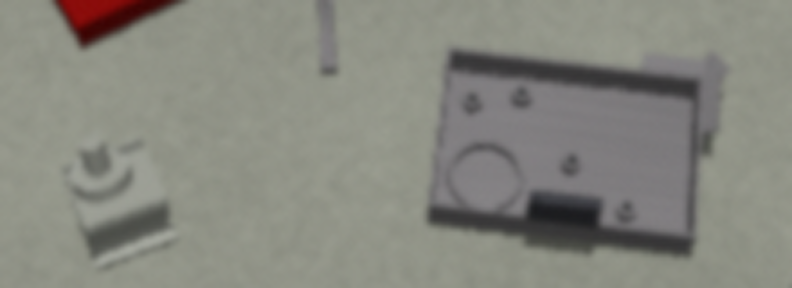

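The crop confirms it: the grey tray has its ring at crop (485,178), four collars, the block at (565,208) on the far side and the lip at (700,80). The cap on its rest is at (95,165). Next I go over the cap with the wrist camera.

Request:
{"fn": "carry_out", "kwargs": {"motion": [5,-2.9,0,0,0,0,5,-2.9,0,0,0,0,5,-2.9,0,0,0,0,5,-2.9,0,0,0,0,5,-2.9,0,0,0,0,5,-2.9,0,0,0,0,5,-2.9,0,0,0,0,5,-2.9,0,0,0,0], "hand": 6, "grip_force": 15}}

```text
clock: 2.15
tool_pos: [0.4924, -0.2693, 0.3029]
eef_rot: [0.991, 0.136, 0.0, 0.0]
contact_force: [0.3, -0.4, -0.2]
opening: 0.681
```

Request:
{"fn": "carry_out", "kwargs": {"motion": [4,-2,2,0,0,0,0,0,0,0,0,0,0,0,0,0,0,0]}}

```text
clock: 2.52
tool_pos: [0.5236, -0.2414, 0.2827]
eef_rot: [0.991, 0.136, -0.001, 0.0]
contact_force: [-0.7, -0.5, 0.2]
opening: 0.681
```

```bash
python3 - <<'E'
from h import *
import pickle
w=snap("wrist");pickle.dump(w,open("w1.pkl","wb"));st=w["st"]
print(st["clock"],st["tool_pos"],R.from_quat(st["eef_rot"]).as_matrix().round(3),st["q"],st["opening"])
save(w,"d")
W,ok=cloud(w)
for t in["cap_center","cap_rest","tray","collar0_mid"]:
    for m in finder.masks_of(w,t)[:4]:
        p=W[m["pixels"]&ok];print(t,round(m["p"],2),m["extent"],np.median(p,0).round(4))
m=ok&(abs(W[...,0]-.57)<.07)&(abs(W[...,1]+.21)<.07)&(W[...,2]>.008)
p=W[m];print(cv2.minAreaRect((p[:,:2]*1000).astype(np.float32)),p[:,2].max())
E
```

```text
2.525 [ 0.52363742 -0.24144495  0.28266999] [[ 0.963  0.269 -0.001]
 [ 0.269 -0.963 -0.001]
 [-0.001  0.001 -1.   ]] [ 0.43280986  0.64789714 -0.13734639  1.7387123   0.12136409  0.76387165
 -1.06347482] 0.6810675220472127
cap_center 0.56 [247.2, 121.4, 292.6, 172.6] [ 0.5564 -0.2193  0.0445]
cap_rest 0.77 [231.8, 85.5, 304.0, 171.7] [ 0.5811 -0.202   0.0348]
tray 0.95 [106.2, 250.3, 251.0, 404.9] [ 0.3524 -0.2026  0.0031]
tray 0.7 [0.0, 0.8, 53.1, 105.4] [0.5897 0.0184 0.0108]
((550.8944702148438, -226.84439086914062), (91.55099487304688, 110.7658920288086), 8.034789085388184) 0.31935880984906195
```

View pics/d.png

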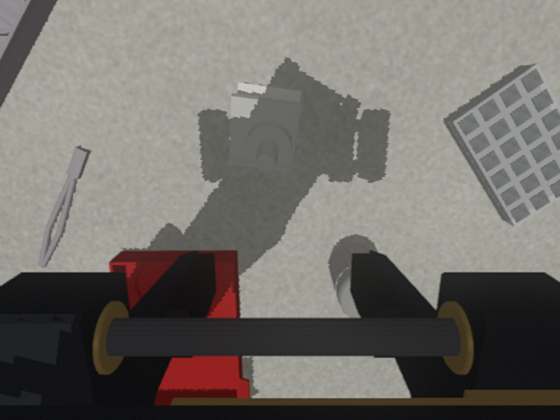

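The wrist view shows the rest at about (267,130), its axes aligned with the image, and the cap on it with its knob near (268,150). The red tray is below and must stay untouched. Now I fit the slope plane and the knob.

```bash
python3 - <<'E'
from h import *
import pickle
w=pickle.load(open("w1.pkl","rb"));W,ok=cloud(w)
box=np.zeros(ok.shape,bool);box[78:180,222:312]=1
p=W[ok&box];p=p[(p[:,2]>.008)&(p[:,2]<.1)]
# RANSAC-ish plane for slope: normals 25deg off vertical
rng=np.random.default_rng(0);best=0
for _ in range(4000):
    t=p[rng.choice(len(p),3,False)];n=np.cross(t[1]-t[0],t[2]-t[0]);l=np.linalg.norm(n)
    if l<1e-5: continue
    n/=l;n*=np.sign(n[2])
    if abs(np.degrees(np.arccos(n[2]))-25)>5: continue
    c=abs((p-t[0])@n)<.0012
    if c.sum()>best: best=c.sum();B=c
q=p[B];c0=q.mean(0);n=np.linalg.svd(q-c0)[2][2];n*=np.sign(n[2])
print(best,len(p),"n",n,"tilt",np.degrees(np.arccos(n[2])),"dir",np.degrees(np.arctan2(-n[1],-n[0])),c0)
h=(p-c0)@n;print(np.histogram(h,np.arange(-.03,.06,.003)))
for lo,hi in((.033,.045),(.02,.033),(.009,.016)):
    k=p[(h>lo)&(h<hi)]
    if len(k): print(lo,len(k),k.mean(0),np.ptp(k,0), h[(h>lo)&(h<hi)].mean())
print("rect rest",cv2.minAreaRect((p[h<.02][:,:2]*1000).astype(np.float32)))
E
```

```text
2288 4759 n [-0.41736143 -0.0625599   0.90658463] tilt 24.962440984994767 dir 8.524815230487373 [ 0.57279058 -0.20609516  0.03626985]
(array([   0,    0,    0,    0,    0,    0,    0,   10,   95, 1331, 1298,
        130,  266,  576,  479,   35,   37,   38,   38,   40,   42,   42,
        285,   17,    0,    0,    0,    0,    0]), array([-3.0000000e-02, -2.7000000e-02, -2.4000000e-02, -2.1000000e-02,
       -1.8000000e-02, -1.5000000e-02, -1.2000000e-02, -9.0000000e-03,
       -6.0000000e-03, -3.0000000e-03, -6.9388939e-18,  3.0000000e-03,
        6.0000000e-03,  9.0000000e-03,  1.2000000e-02,  1.5000000e-02,
        1.8000000e-02,  2.1000000e-02,  2.4000000e-02,  2.7000000e-02,
        3.0000000e-02,  3.3000000e-02,  3.6000000e-02,  3.9000000e-02,
        4.2000000e-02,  4.5000000e-02,  4.8000000e-02,  5.1000000e-02,
        5.4000000e-02,  5.7000000e-02]))
0.033 344 [ 0.54381931 -0.22065744  0.06321757] [0.01764399 0.01764717 0.00899313] 0.037432890719707214
0.02 170 [ 0.55310044 -0.21972148  0.05561672] [0.0123251  0.01765863 0.01488158] 0.02660994589374829
0.009 1067 [ 0.55785212 -0.21880788  0.0416501 ] [0.04347604 0.04895975 0.02253203] 0.011907697452673881
rect rest ((562.6530151367188, -211.43856811523438), (63.964168548583984, 60.137359619140625), 8.055244445800781)
```

```bash
cat >> h.py <<'E'
def rows(pos,rot,N):
    """print N rows from present pose to target (world pos, Rotation)"""
    st=monitor.get_state();r0=R.from_quat(st["eef_rot"]);d=(np.array(pos)-st["tool_pos"])/N
    v=(r0.inv()*rot).as_rotvec();o=[]
    for i in range(N):
        r=r0*R.from_rotvec(v*i/N);o.append(np.r_[r.inv().apply(d)*100,v/N])
    print("pos",st["tool_pos"].round(4),"total mm",np.linalg.norm(d*N)*1000,"turn",v.round(3))
    for x in o: print(", ".join("%g"%q for q in x.round(3)))
def toolrot(z,y):
    z=np.array(z)/np.linalg.norm(z);y=np.array(y)-np.dot(y,z)*z;y/=np.linalg.norm(y)
    return R.from_matrix(np.c_[np.cross(y,z),y,z])
E
cat > cap.py <<'E'
from h import *
a=np.radians(8.2);s,c=np.sin(np.radians(25)),np.cos(np.radians(25))
n=np.array([-s*np.cos(a),-s*np.sin(a),c]);top=np.array([.5437,-.2206,.0634])
rot=toolrot(-n,[np.sin(a),-np.cos(a),0])
E
python3 -c "
from cap import *
rows(top+n*.101,rot,6)"
```

```text
pos [ 0.5235 -0.242   0.2831] total mm 130.9904234525516 turn [-0.027  0.436  0.126]
-0.287, -0.346, 2.136, -0.004, 0.073, 0.021
-0.448, -0.348, 2.108, -0.004, 0.073, 0.021
-0.607, -0.346, 2.068, -0.004, 0.073, 0.021
-0.763, -0.341, 2.017, -0.004, 0.073, 0.021
-0.914, -0.332, 1.955, -0.004, 0.073, 0.021
-1.06, -0.32, 1.881, -0.004, 0.073, 0.021
```

Request:
{"fn": "carry_out", "kwargs": {"motion": [-0.29,-0.35,2.14,-0.004,0.073,0.021,-0.45,-0.35,2.11,-0.004,0.073,0.021,-0.61,-0.35,2.07,-0.004,0.073,0.021,-0.76,-0.34,2.02,-0.004,0.073,0.021,-0.91,-0.33,1.96,-0.004,0.073,0.021,-1.06,-0.32,1.88,-0.004,0.073,0.021,0,0,0,0,0,0], "hand": 4.5}}

```text
clock: 3.65
tool_pos: [0.4936, -0.2214, 0.1723]
eef_rot: [0.985, 0.091, 0.141, -0.039]
contact_force: [-0.9, 0.2, 0.1]
opening: 0.511
```

```bash
python3 -c "
from cap import *
rows(top+n*.041,rot,5)
w=snap('wrist');W,ok=cloud(w)
p=W[ok&(np.linalg.norm(W-top,axis=-1)<.035)];h=(p-top)@n
k=p[abs(h)<.004];print(len(k),k.mean(0),np.ptp(k,0))
print(monitor.get_state()['q'])"
```

```text
pos [ 0.4936 -0.2214  0.1723] total mm 78.98411969140996 turn [-0.066  0.149  0.028]
0.209, 0.233, 1.548, -0.013, 0.03, 0.006
0.164, 0.212, 1.557, -0.013, 0.03, 0.006
0.119, 0.19, 1.564, -0.013, 0.03, 0.006
0.073, 0.169, 1.569, -0.013, 0.03, 0.006
0.027, 0.148, 1.573, -0.013, 0.03, 0.006
730 [ 0.5432039  -0.22074236  0.06326562] [0.01714134 0.01781921 0.00982312]
[ 0.68319351  0.78545036 -0.40296681  2.07381011  0.6030409   0.13228351
 -1.55629767]
```

Request:
{"fn": "carry_out", "kwargs": {"motion": [0.2,0.2,0.3,-0.022,0.05,0.01,0.2,0.2,0.3,-0.022,0.05,0.01,0.2,0.2,0.3,-0.022,0.05,0.01,0,0,0,0,0,0]}}

```text
clock: 4.2
tool_pos: [0.4871, -0.2167, 0.1621]
eef_rot: [0.983, 0.086, 0.157, -0.04]
contact_force: [0.4, 1.2, 0.5]
opening: 0.508
```

```bash
python3 -c "
from cap import *
top=np.array([.5434,-.2207,.0633])
rows(top+n*.041,rot,5)
print(monitor.get_state()['q'])"
```

```text
pos [ 0.4871 -0.2167  0.1621] total mm 73.32573118263164 turn [-0.063  0.116  0.017]
0.323, 0.334, 1.391, -0.013, 0.023, 0.003
0.292, 0.315, 1.402, -0.013, 0.023, 0.003
0.26, 0.296, 1.413, -0.013, 0.023, 0.003
0.228, 0.277, 1.422, -0.013, 0.023, 0.003
0.196, 0.258, 1.43, -0.013, 0.023, 0.003
[ 0.77164018  0.82772105 -0.53938875  2.11899368  1.40974904  0.16481862
 -2.3504945 ]
```

Full 25° of tool tilt runs into the wrist singularity. A tilt error about the jaw axis does no harm, so I grasp with a 14° tool tilt and correct for it when placing.

```bash
cat >> cap.py <<'E'
top=np.array([.5434,-.2207,.0633]);t=np.radians(14)
n2=np.array([-np.sin(t)*np.cos(a),-np.sin(t)*np.sin(a),np.cos(t)]);rot2=toolrot(-n2,[np.sin(a),-np.cos(a),0])
tgt=top-.003*n+.045*n2
E
python3 -c "
from cap import *
rows(tgt+n2*.055,rot2,4)"
```

```text
pos [ 0.4871 -0.2167  0.1621] total mm 34.64484321512995 turn [-0.061 -0.076  0.023]
0.722, 0.336, 0.341, -0.015, -0.019, 0.006
0.73, 0.327, 0.332, -0.015, -0.019, 0.006
0.738, 0.318, 0.323, -0.015, -0.019, 0.006
0.746, 0.309, 0.314, -0.015, -0.019, 0.006
```

Request:
{"fn": "carry_out", "kwargs": {"motion": [0.36,0.17,0.17,-0.007,-0.01,0.003,0.36,0.17,0.17,-0.007,-0.01,0.003,0.36,0.17,0.17,-0.007,-0.01,0.003,0.36,0.17,0.17,-0.007,-0.01,0.003,0.36,0.17,0.17,-0.007,-0.01,0.003,0.36,0.16,0.16,-0.007,-0.01,0.003,0.36,0.16,0.16,-0.007,-0.01,0.003,0.36,0.16,0.16,-0.007,-0.01,0.003]}}

```text
clock: 5.2
tool_pos: [0.5204, -0.2242, 0.1566]
eef_rot: [0.99, 0.071, 0.119, -0.011]
contact_force: [-0.0, -0.5, 0.3]
opening: 0.51
```

```bash
python3 -c "
from cap import *
rows(tgt+n2*.055,rot2,4)
rows(tgt,rot2,5)
print(monitor.get_state()['q'])"
```

```text
pos [ 0.5204 -0.2242  0.1566] total mm 1.076282908407667 turn [-0.005  0.005 -0.001]
0.015, -0.004, -0.022, -0.001, 0.001, -0
0.015, -0.004, -0.022, -0.001, 0.001, -0
0.015, -0.004, -0.022, -0.001, 0.001, -0
0.015, -0.004, -0.022, -0.001, 0.001, -0
pos [ 0.5204 -0.2242  0.1566] total mm 54.123331562883045 turn [-0.005  0.005 -0.001]
0.018, 0.003, 1.082, -0.001, 0.001, -0
0.017, 0.002, 1.082, -0.001, 0.001, -0
0.016, 0, 1.082, -0.001, 0.001, -0
0.014, -0.001, 1.082, -0.001, 0.001, -0
0.013, -0.002, 1.082, -0.001, 0.001, -0
[ 0.75277426  0.87030102 -0.62529825  2.00014762  1.17227399  0.37377598
 -2.1680477 ]
```

Request:
{"fn": "carry_out", "kwargs": {"motion": [0.02,0,1.08,0,0.001,0,0.02,0,1.08,0,0.001,0,0.01,0,1.08,0,0.001,0,0.01,0,1.08,0,0.001,0,0.01,0,1.08,0,0.001,0,0,0,0,0,0,0]}}

```text
clock: 5.95
tool_pos: [0.533, -0.2215, 0.1033]
eef_rot: [0.99, 0.071, 0.121, -0.012]
contact_force: [-0.3, -0.1, 0.9]
opening: 0.51
```

```bash
python3 -c "
from cap import *
rows(tgt,rot2,1)
w=snap('wrist');save(w,'e')
print(monitor.get_state()['q'],w['st']['contact_force'])"
```

```text
pos [ 0.533  -0.2215  0.1033] total mm 1.4259943596474731 turn [-0.006  0.002 -0.   ]
0.096, 0.069, -0.079, -0.006, 0.002, -0
[ 0.65670824  0.9460846  -0.48227913  1.987758    1.38427389  0.25989177
 -2.37675068] [-0.30308168 -0.05946737  0.93394936]
```

View pics/e.png

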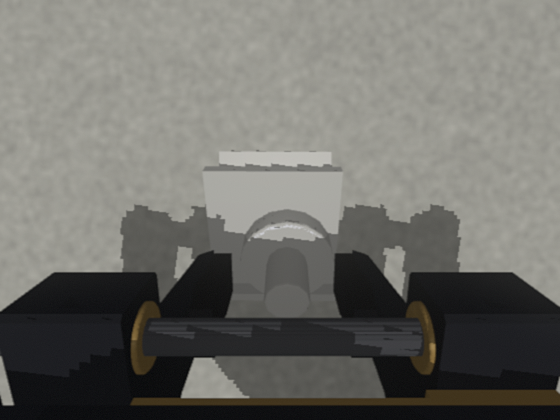

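The knob at (287,295) is centred between the fingers. I close and lift along the slope normal.

Request:
{"fn": "carry_out", "kwargs": {"motion": [0,0,0,0,0,0,0,0,0,0,0,0,0,0,0,0,0,0,0,0,0,0,0,0,0,0,0,0,0,0,0,0,0,0,0,0], "hand": 0.5, "grip_force": 25}}

```text
clock: 6.75
tool_pos: [0.5335, -0.222, 0.1047]
eef_rot: [0.99, 0.071, 0.122, -0.011]
contact_force: [-0.6, -0.4, 4.1]
opening: 0.192
```

Request:
{"fn": "carry_out", "kwargs": {"motion": [-0.1,0,-0.5,0,0,0,-0.15,0,-0.8,0,0,0,-0.2,0,-1,0,0,0,0,0,-1.5,0,-0.03,0,0,0,-2,0,-0.03,0,0,0,-2.5,0,-0.04,0,0,0,-2.5,0,-0.04,0,0,0,-2.5,0,-0.04,0]}}

```text
clock: 7.75
tool_pos: [0.5045, -0.2267, 0.2352]
eef_rot: [0.997, 0.072, 0.031, -0.005]
contact_force: [-0.1, 0.0, -0.4]
opening: 0.194
```

```bash
cat > tray.py <<'E'
from h import *
E
python3 -c "
from cap import *
st=monitor.get_state();print(st['q'].round(2),st['opening'],R.from_quat(st['eef_rot']).as_matrix().round(3),st['tool_pos'])
s=snap('scene');save(s,'f',(180,200,300,300),5)"
```

```text
[ 0.83  0.79 -0.82  1.87  0.8   0.77 -1.84] 0.1943140044373478 [[ 0.988  0.144  0.061]
 [ 0.143 -0.99   0.015]
 [ 0.063 -0.006 -0.998]] [ 0.50448485 -0.22672109  0.23523328]
```

View pics/f.png

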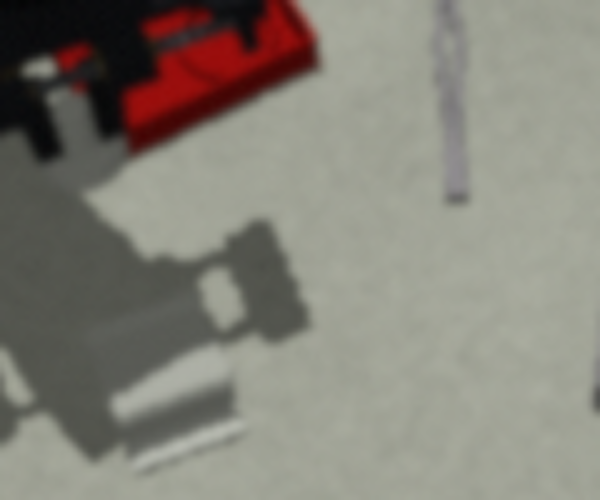

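Gripper opening is 17 mm, so the cap is held: it shows at (45,70) in the crop and the rest at (180,390) is empty. Next I view the tray from above, with tool x along tray +y.

```bash
python3 -c "
from h import *
y=np.radians(71)
rows([.61,.07,.30],toolrot([0,0,-1],[np.sin(y),-np.cos(y),0]),10)"
```

```text
pos [ 0.5065 -0.2264  0.2383] total mm 319.982622231902 turn [ 0.033 -0.063 -1.094]
1.488, -2.787, -0.506, 0.003, -0.006, -0.109
1.78, -2.61, -0.507, 0.003, -0.006, -0.109
2.052, -2.402, -0.511, 0.003, -0.006, -0.109
2.299, -2.165, -0.517, 0.003, -0.006, -0.109
2.518, -1.903, -0.526, 0.003, -0.006, -0.109
2.708, -1.618, -0.537, 0.003, -0.006, -0.109
2.865, -1.315, -0.549, 0.003, -0.006, -0.109
2.988, -0.996, -0.564, 0.003, -0.006, -0.109
3.076, -0.666, -0.58, 0.003, -0.006, -0.109
3.126, -0.328, -0.598, 0.003, -0.006, -0.109
```

Request:
{"fn": "carry_out", "kwargs": {"motion": [1.49,-2.79,-0.5,0.003,-0.006,-0.109,1.78,-2.61,-0.5,0.003,-0.006,-0.109,2.05,-2.4,-0.5,0.003,-0.006,-0.109,2.3,-2.17,-0.52,0.003,-0.006,-0.109,2.52,-1.9,-0.53,0.003,-0.006,-0.109,2.71,-1.62,-0.54,0.003,-0.006,-0.109,2.87,-1.32,-0.55,0.003,-0.006,-0.109,2.99,-1.0,-0.56,0.003,-0.006,-0.109]}}

```text
clock: 8.8
tool_pos: [0.5885, 0.0111, 0.2831]
eef_rot: [0.873, 0.488, 0.007, -0.001]
contact_force: [-0.3, -0.7, -1.1]
opening: 0.196
```

Request:
{"fn": "carry_out", "kwargs": {"motion": [3.08,-0.67,-0.58,0.003,-0.006,-0.109,3.13,-0.33,-0.6,0.003,-0.006,-0.109,0,0,0,0,0,0,0,0,0,0,0,0]}}

```text
clock: 9.3
tool_pos: [0.6092, 0.0687, 0.295]
eef_rot: [0.816, 0.578, -0.0, 0.0]
contact_force: [-0.1, -0.9, 0.7]
opening: 0.193
```

```bash
python3 - <<'E'
from h import *
import pickle
w=snap("wrist");pickle.dump(w,open("w2.pkl","wb"));st=w["st"];save(w,"g")
print(st["tool_pos"],R.from_quat(st["eef_rot"]).as_matrix().round(3),st["q"].round(2),st["opening"],st["contact_force"])
W,ok=cloud(w)
P=R.from_quat(st["eef_rot"]).inv().apply((W-st["tool_pos"]).reshape(-1,3)).reshape(W.shape)
m=ok&(abs(P[...,0])<.035)&(abs(P[...,1])<.024)&(P[...,2]>.02)&(P[...,2]<.1)
v,u=np.where(m);print("hand pts",m.sum(),u.min() if len(u) else 0,v.min() if len(v) else 0,v.max() if len(v) else 0,np.histogram(P[m][:,2],np.arange(.02,.1,.005)))
# tray: points between rim heights
m=ok&(abs(W[...,0]-.61)<.14)&(abs(W[...,1]-.10)<.15)
for lo,hi in((.022,.034),(.05,.07),(.006,.013)):
    k=W[m&(W[...,2]>lo)&(W[...,2]<hi)];print(lo,len(k),k.mean(0) if len(k) else "",cv2.minAreaRect((k[:,:2]*1000).astype(np.float32)) if len(k) else "")
for mm in finder.masks_of(w,"tray")[:3]+finder.masks_of(w,"collar0_mid")[:5]:
    print(mm["p"],mm["extent"],np.median(W[mm["pixels"]&ok],0))
E
```

```text
[0.60920805 0.0686502  0.29495156] [[ 0.332  0.943  0.   ]
 [ 0.943 -0.332 -0.001]
 [-0.001  0.    -1.   ]] [ 0.35  0.88 -1.08  1.59  0.83  1.19 -1.25] 0.19328017870305422 [-0.11957659 -0.93436022  0.65189082]
hand pts 10244 216 211 357 (array([ 775,  560,  545,  619, 2172,  856,  692,  630,  934, 1970,  407,
         84,    0,    0,    0]), array([0.02 , 0.025, 0.03 , 0.035, 0.04 , 0.045, 0.05 , 0.055, 0.06 ,
       0.065, 0.07 , 0.075, 0.08 , 0.085, 0.09 , 0.095]))
0.022 3885 [0.597244   0.16061123 0.02978243] ((602.1334838867188, 114.4030990600586), (200.38876342773438, 140.3773956298828), 68.14344787597656)
0.05 741 [0.66266806 0.0837062  0.06212378] ((663.1163940429688, 82.50666046142578), (49.948551177978516, 10.478760719299316), 67.75576782226562)
0.006 1516 [0.59890881 0.0935277  0.01043212] ((661.1407470703125, 83.26119995117188), (180.80459594726562, 239.50692749023438), 68.20825958251953)
0.71 [176.6, 11.5, 340.7, 236.6] [0.60690751 0.12562399 0.00301188]
0.56 [471.4, 280.9, 559.0, 408.0] [ 0.81241497 -0.19753114  0.00309418]
0.53 [306.7, 91.7, 315.4, 104.9] [0.65920996 0.13326775 0.01297282]
```

View pics/g.png

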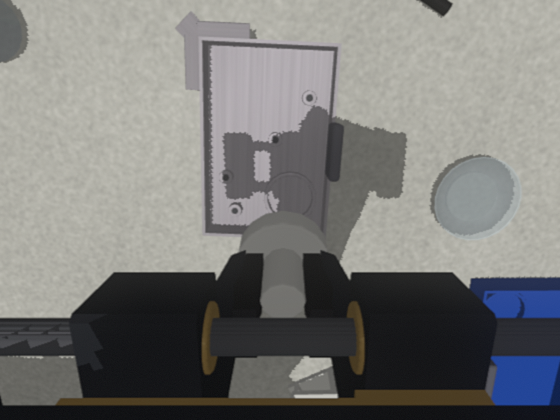

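The tray is fully in view at (270,135), with the pocket ring at (292,193), collars at (310,98), (275,139), (226,177) and (235,209), the block at (335,152) and the lip at the upper left. The cap is held at (283,235). Now I fit the ring, the yaw and the tilt of the cap in the hand.

```bash
python3 - <<'E'
from h import *
import pickle
from scipy.optimize import least_squares
w=pickle.load(open("w2.pkl","rb"));st=w["st"];W,ok=cloud(w)
yaw=np.radians(-22);ex=np.array([np.cos(yaw),np.sin(yaw)]);ey=np.array([-ex[1],ex[0]])
g=np.array([.6631,.0825]);c=g-.0615*ex
L=np.stack([(W[...,:2]-c)@ex,(W[...,:2]-c)@ey],-1);z=W[...,2]
# walls
m=ok&(z>.027)&(z<.034)
for nm,k,s in(("-x wall outer",0,-1),("+x wall",0,1),("+y wall",1,1),("-y wall",1,-1)):
    o=1-k;lim=.063 if k==0 else .093
    q=m&(abs(L[...,k]-s*lim)<.006)&(abs(L[...,o])<(.08 if k==0 else .055))
    a=L[q];
    if len(a)>20: print(nm,len(a),"mid",np.median(a[:,k]),"slope deg",np.degrees(np.polyfit(a[:,o],a[:,k],1)[0]),"range",np.percentile(a[:,k],[2,98]))
pk=np.array([.025,-.055]);d=np.linalg.norm(L-pk,axis=-1)
q=ok&(z>.009)&(z<.014)&(d<.034)&(d>.018);a=L[q];print("ring",len(a))
f=least_squares(lambda v:np.linalg.norm(a-v,axis=1)-.0255,pk,loss="soft_l1",f_scale=.001);print(f.x,"world",c+f.x[0]*ex+f.x[1]*ey,np.sqrt(np.mean(f.fun**2)))
# cap in tool frame
P=R.from_quat(st["eef_rot"]).inv().apply((W-st["tool_pos"]).reshape(-1,3)).reshape(W.shape)
box=np.zeros(ok.shape,bool);box[205:262,235:335]=1
a=P[ok&box&(P[...,2]>.05)&(P[...,2]<.09)&(abs(P[...,1])<.024)];print("disc",len(a))
rng=np.random.default_rng(0);best=0
for _ in range(3000):
    t=a[rng.choice(len(a),3,False)];n=np.cross(t[1]-t[0],t[2]-t[0]);l=np.linalg.norm(n)
    if l<1e-6: continue
    n/=l;k=abs((a-t[0])@n)<.0008
    if abs(n[2])>.8 and k.sum()>best: best=k.sum();B=k
q=a[B];n=np.linalg.svd(q-q.mean(0))[2][2];n*=-np.sign(n[2])
print(best,"cap axis in tool",n,"deg x",np.degrees(np.arctan2(n[0],-n[2])),"deg y",np.degrees(np.arctan2(n[1],-n[2])),q.mean(0),q.min(0),q.max(0))
E
```

```text
-x wall outer 915 mid -0.06194047905895954 slope deg -1.618282487597252 range [-0.06864792 -0.05975262]
+x wall 401 mid 0.06137800680064334 slope deg -0.11429424856640497 range [0.05983653 0.06305964]
+y wall 882 mid 0.0923102145252726 slope deg -2.408050651974357 range [0.08971921 0.09872315]
-y wall 114 mid -0.09126198660554541 slope deg -0.1056821777762355 range [-0.09323189 -0.08990693]
ring 422
[ 0.02513264 -0.05486129] world [0.60882937 0.04525695] 0.0011897942672815726
disc 3829
1698 cap axis in tool [-0.18349708 -0.00816661 -0.98298633] deg x -10.573878435551492 deg y -0.47599999312003316 [ 1.52347709e-02 -2.47852672e-05  6.56920084e-02] [ 0.00464915 -0.01915059  0.06348621] [0.02379375 0.01935567 0.0679581 ]
```

```bash
cat > place.py <<'E'
from h import *
n=np.array([-.1835,-.004,-.983]);n/=np.linalg.norm(n)
y=np.array([.9272,-.3746,0])
rot=toolrot([0,0,-1],y)
q,_=R.align_vectors([[0,0,1]],[rot.apply(n)]) ; rot=q*rot
pk=np.array([.6088,.0452,.003])
E
python3 - <<'E'
from place import *
import pickle
from scipy.optimize import least_squares
w=pickle.load(open("w2.pkl","rb"));st=w["st"];W,ok=cloud(w)
P=R.from_quat(st["eef_rot"]).inv().apply((W-st["tool_pos"]).reshape(-1,3)).reshape(W.shape)
q0=np.array([.01523,0,.06569])
box=np.zeros(ok.shape,bool);box[205:262,235:335]=1
a=P[ok&box&(abs((P-q0)@n)<.0012)&(abs(P[...,1])<.025)]
e1=np.array([0,1,0.]);e1-=e1@n*n;e2=np.cross(n,e1);e2*=np.sign(e2[0])
A=np.c_[(a-q0)@e1,(a-q0)@e2]
# far edge: max e2 per e1 bin
E=np.array([[b,A[abs(A[:,0]-b)<.0007,1].max()] for b in np.arange(-.017,.0171,.0014) if (abs(A[:,0]-b)<.0007).any()])
f=least_squares(lambda v:np.linalg.norm(E-v[:2],axis=1)-v[2],[0,-.011,.02]);print(f.x,abs(f.fun).max())
for r in(.0205,.021):
    f=least_squares(lambda v:np.linalg.norm(E-v,axis=1)-r,[0,-.011]);c=q0+f.x[0]*e1+f.x[1]*e2;print(r,"disc-top centre in tool",c)
rim=np.array([.0048,0,.0673])-.012*n
print(rim,rot.as_matrix().round(3))
rows(pk+[0,0,.05]-rot.apply(rim),rot,5)
rows(pk+[0,0,.0]-rot.apply(rim),rot,8)
E
```

```text
[ 0.00020672 -0.01194767  0.02062063] 0.0005615713347334288
0.0205 disc-top centre in tool [0.00361956 0.00020223 0.06785654]
0.021 disc-top centre in tool [0.0030633  0.00022083 0.0679603 ]
[7.00202505e-03 4.80005460e-05 7.90961342e-02] [[ 0.368  0.927 -0.072]
 [ 0.912 -0.375 -0.169]
 [-0.184 -0.004 -0.983]]
pos [0.6094 0.0681 0.2951] total mm 163.8488427918021 turn [ 0.009 -0.184  0.045]
-0.282, 0.151, 3.261, 0.002, -0.037, 0.009
-0.161, 0.159, 3.269, 0.002, -0.037, 0.009
-0.039, 0.166, 3.273, 0.002, -0.037, 0.009
0.083, 0.171, 3.271, 0.002, -0.037, 0.009
0.205, 0.176, 3.266, 0.002, -0.037, 0.009
pos [0.6094 0.0681 0.2951] total mm 213.6622851475188 turn [ 0.009 -0.184  0.045]
-0.176, 0.094, 2.663, 0.001, -0.023, 0.006
-0.114, 0.098, 2.667, 0.001, -0.023, 0.006
-0.052, 0.101, 2.668, 0.001, -0.023, 0.006
0.01, 0.104, 2.669, 0.001, -0.023, 0.006
0.071, 0.107, 2.668, 0.001, -0.023, 0.006
0.133, 0.109, 2.665, 0.001, -0.023, 0.006
0.195, 0.111, 2.661, 0.001, -0.023, 0.006
0.257, 0.113, 2.656, 0.001, -0.023, 0.006
```

```bash
cat >> place.py <<'E'
rim=np.array([.0036,.0001,.0678])-.012*n
E
python3 -c "
from place import *
rows(pk+[0,0,.035]-rot.apply(rim),rot,7)"
```

```text
pos [0.6094 0.0681 0.2951] total mm 178.41263855771712 turn [ 0.009 -0.184  0.045]
-0.183, 0.107, 2.54, 0.001, -0.026, 0.006
-0.116, 0.111, 2.544, 0.001, -0.026, 0.006
-0.048, 0.115, 2.546, 0.001, -0.026, 0.006
0.019, 0.118, 2.546, 0.001, -0.026, 0.006
0.087, 0.121, 2.544, 0.001, -0.026, 0.006
0.155, 0.124, 2.541, 0.001, -0.026, 0.006
0.222, 0.126, 2.536, 0.001, -0.026, 0.006
```

Request:
{"fn": "carry_out", "kwargs": {"motion": [-0.18,0.11,2.54,0.001,-0.026,0.006,-0.12,0.11,2.54,0.001,-0.026,0.006,-0.05,0.12,2.55,0.001,-0.026,0.006,0.02,0.12,2.55,0.001,-0.026,0.006,0.09,0.12,2.54,0.001,-0.026,0.006,0.16,0.12,2.54,0.001,-0.026,0.006,0.22,0.13,2.54,0.001,-0.026,0.006,0,0,0,0,0,0]}}

```text
clock: 10.45
tool_pos: [0.6119, 0.0551, 0.1152]
eef_rot: [0.824, 0.559, -0.078, 0.049]
contact_force: [0.5, 0.7, 0.1]
opening: 0.195
```

```bash
python3 - <<'E'
from place import *
import pickle
from scipy.optimize import least_squares
w=snap("wrist");pickle.dump(w,open("w3.pkl","wb"));save(w,"i")
st=w["st"];W,ok=cloud(w)
print(st["contact_force"])
r=R.from_quat(st["eef_rot"]);print("cap axis world",r.apply(n),"rim",st["tool_pos"]+r.apply(rim))
# disc-top from picture: horizontal band
z=W[...,2];m=ok&(z>.044)&(z<.056)&(np.hypot(W[...,0]-.6088,W[...,1]-.0452)<.024)
p=W[m];print(len(p),np.median(p,0),np.histogram(p[:,2],np.arange(.044,.0561,.002))[0])
e=np.array([.3746,.9272]);f2=np.array([.9272,-.3746]);q=p[abs(p[:,2]-np.median(p[:,2]))<.0015][:,:2]-[.6088,.0452]
A=np.c_[q@f2,q@e]
E=np.array([[b,A[abs(A[:,0]-b)<.0007,1].max()] for b in np.arange(-.016,.0161,.0014) if (abs(A[:,0]-b)<.0007).any()])
for rr in(.0206,.021): print("cap offset in tray x,y",least_squares(lambda v:np.linalg.norm(E-v,axis=1)-rr,[0,0]).x)
yaw=np.radians(-22);d=np.hypot(W[...,0]-.6088,W[...,1]-.0452)
a=W[ok&(z>.008)&(z<.014)&(d<.033)&(d>.019)][:,:2]-[.6088,.0452];a=np.c_[a@f2,a@e];print(len(a),a.min(0),a.max(0))
if len(a)>20: print("ring offset",least_squares(lambda v:np.linalg.norm(a-v,axis=1)-.0255,[0,0],loss="soft_l1",f_scale=.001).x)
k=W[ok&(z>.055)&(z<.07)&(abs(W[...,0]-.663)<.03)&(abs(W[...,1]-.0825)<.035)]
if len(k)>30: print("grip",cv2.minAreaRect((k[:,:2]*1000).astype(np.float32)),len(k))
rows(pk+[0,0,.0]-rot.apply(rim),rot,5)
E
```

```text
[0.53979415 0.70526901 0.06610742]
cap axis world [ 1.05439709e-03 -9.45679948e-04  9.99998997e-01] rim [0.60840793 0.04697224 0.03588383]
2950 [0.61340497 0.05754912 0.04803368] [ 186 1240  903  190  204  227]
cap offset in tray x,y [-0.00092631  0.00161363]
cap offset in tray x,y [-0.00093619  0.00116984]
1329 [-0.02699512 -0.01282386] [0.02761239 0.02757572]
ring offset [4.27356363e-05 2.02735565e-04]
grip ((657.8994750976562, 73.76522064208984), (70.11592864990234, 17.44708251953125), 58.75126266479492) 4428
pos [0.6126 0.0555 0.1167] total mm 34.496418859025916 turn [ 0.001 -0.003  0.005]
0.083, 0.012, 0.685, 0, -0.001, 0.001
0.083, 0.012, 0.685, 0, -0.001, 0.001
0.084, 0.013, 0.685, 0, -0.001, 0.001
0.084, 0.013, 0.685, 0, -0.001, 0.001
0.085, 0.013, 0.685, 0, -0.001, 0.001
```

View pics/i.png

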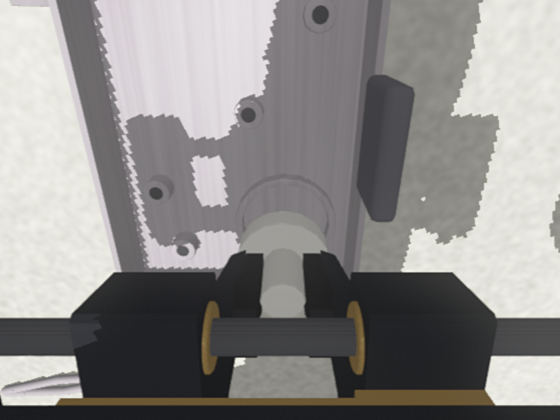

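The cap at (283,235) is above the ring. It sits 0.9 mm towards tray -x and 1.2 mm towards +y of the ring centre, so I correct that while lowering.

Request:
{"fn": "carry_out", "kwargs": {"motion": [-0.02,0.08,0.5,0,0,0,0.1,0,0.6,0,0,0,0.12,0,0.65,0,0,0,0.12,0,0.65,0,0,0,0.12,0,0.6,0,0,0,0,0,0,0,0,0]}}

```text
clock: 11.25
tool_pos: [0.6129, 0.054, 0.0867]
eef_rot: [0.824, 0.559, -0.076, 0.05]
contact_force: [-0.1, -0.2, -0.8]
opening: 0.19
```

Request:
{"fn": "carry_out", "kwargs": {"motion": [0.02,0,0.1,0,0,0,0.02,0,0.1,0,0,0,0,0,0,0,0,0]}}

```text
clock: 11.62
tool_pos: [0.6132, 0.0541, 0.0854]
eef_rot: [0.824, 0.559, -0.076, 0.05]
contact_force: [0.5, 1.0, -0.6]
opening: 0.197
```

```bash
python3 - <<'E'
from place import *
w=snap("wrist");st=w["st"];W,ok=cloud(w);save(w,"j")
r=R.from_quat(st["eef_rot"]);print("rim",st["tool_pos"]+r.apply(rim),r.apply(n),st["contact_force"])
z=W[...,2];e=np.array([.3746,.9272]);f2=np.array([.9272,-.3746]);L=W[...,:2]-[.6088,.0452];L=np.stack([L@f2,L@e],-1)
m=ok&(np.hypot(*np.moveaxis(L,-1,0))<.02)&(L[...,1]>.009);print(np.percentile(z[m],[5,25,50,75]),m.sum())
E
```

```text
rim [0.61000547 0.04612321 0.00602765] [-0.00282491 -0.00252577  0.99999282] [ 0.5121232   0.95085191 -0.63907228]
[0.01748114 0.01844608 0.03514168 0.05216062] 3880
```

Request:
{"fn": "carry_out", "kwargs": {"motion": [0.02,0,0.1,0,0,0,0.02,0,0.1,0,0,0,0.02,0,0.1,0,0,0,0,0,0,0,0,0]}}

```text
clock: 12.18
tool_pos: [0.6132, 0.0542, 0.0822]
eef_rot: [0.824, 0.559, -0.076, 0.05]
contact_force: [-0.1, -0.0, -0.7]
opening: 0.194
```

Request:
{"fn": "carry_out", "kwargs": {"motion": [0,0,0,0,0,0,0,0,0,0,0,0,0,0,0,0,0,0], "hand": 2.9}}

```text
clock: 12.55
tool_pos: [0.6132, 0.0542, 0.0823]
eef_rot: [0.824, 0.559, -0.076, 0.05]
contact_force: [-0.1, -0.3, 0.4]
opening: 0.329
```

```bash
python3 - <<'E'
from place import *
w=snap("wrist");st=w["st"];W,ok=cloud(w);save(w,"j",(120,120,440,360),2)
r=R.from_quat(st["eef_rot"]);print("rim",st["tool_pos"]+r.apply(rim),r.apply(n),st["contact_force"],st["opening"]*88)
z=W[...,2];e=np.array([.3746,.9272]);f2=np.array([.9272,-.3746]);L=W[...,:2]-[.6088,.0452];L=np.stack([L@f2,L@e],-1)
m=ok&(np.hypot(*np.moveaxis(L,-1,0))<.02)&(L[...,1]>.011)&(z<.025);p=W[m];A=np.c_[L[m],np.ones(m.sum())]
s=np.linalg.lstsq(A,z[m],rcond=None)[0];print(np.median(z[m]),s,m.sum())
E
```

```text
rim [0.61000584 0.04617227 0.00292799] [-0.00276881 -0.0025621   0.99999288] [-0.08354229 -0.25327439  0.35737395] 28.926314852826852
0.014572192560244474 [0.00390692 0.00754454 0.01446816] 969
```

View pics/j.png

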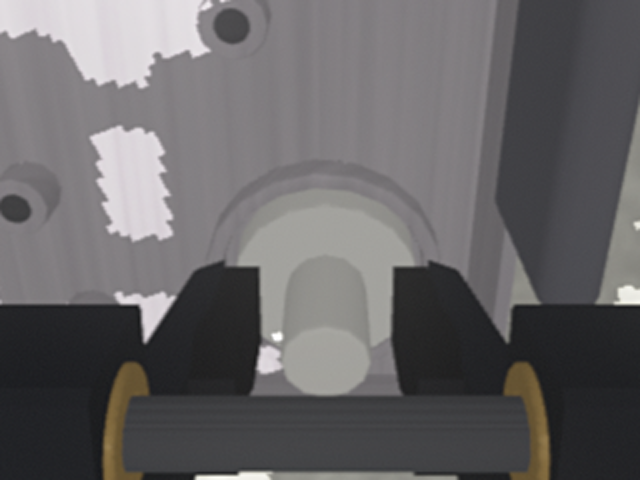

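The cap is inside its ring at (325,265), let go, with the disc top level at 14.6 mm and clear gaps to both fingers. I retreat and line up over the grip block.

Request:
{"fn": "carry_out", "kwargs": {"motion": [-0.18,0,-1,0,0,0,-0.37,0,-2,0,0,0,-0.55,0,-3,0,0,0,-0.55,0,-3,0,0,0,0,0,0,0,0,0]}}

```text
clock: 13.22
tool_pos: [0.6148, 0.0551, 0.1776]
eef_rot: [0.825, 0.559, -0.073, 0.051]
contact_force: [-0.4, 0.0, 0.2]
opening: 0.329
```

```bash
cat > grip.py <<'E'
from h import *
rot=toolrot([0,0,-1],[.9272,-.3746,0]);g=np.array([.6631,.0825,.094])
E
python3 - <<'E'
from grip import *
w=snap("wrist");W,ok=cloud(w);z=W[...,2]
q=ok&(z>.056)&(z<.068)&(abs(W[...,0]-.663)<.03)&(abs(W[...,1]-.0825)<.035)
yc=W[q];d=(yc[:,:2]-g[:2]);A=np.c_[d@[.9272,-.3746],d@[.3746,.9272]];print(len(A),np.percentile(A,[2,50,98],axis=0))
m=ok&(np.hypot(W[...,0]-.6088,W[...,1]-.0452)<.02);zz=z[m]
k=W[m&(z>.034)];print("knob top",len(k),k.mean(0));k=W[m&(z<.02)];print("disc",len(k),np.percentile(k[:,2],[5,50,95]))
rows(g+[0,0,.045],rot,4)
E
```

```text
2047 [[-0.00497251 -0.02260457]
 [-0.00081006  0.00282015]
 [ 0.004593    0.0240946 ]]
knob top 1950 [0.60819111 0.04993716 0.10296229]
disc 1560 [0.01352691 0.01464071 0.01597045]
pos [0.6141 0.0544 0.1758] total mm 67.46216416897049 turn [0.001 0.179 0.005]
1.253, 0.879, 0.709, 0, 0.045, 0.001
1.221, 0.878, 0.764, 0, 0.045, 0.001
1.186, 0.876, 0.818, 0, 0.045, 0.001
1.149, 0.875, 0.87, 0, 0.045, 0.001
```

Request:
{"fn": "carry_out", "kwargs": {"motion": [1.25,0.88,0.71,0,0.045,0.001,1.22,0.88,0.76,0,0.045,0.001,1.19,0.88,0.82,0,0.045,0.001,1.15,0.88,0.87,0,0.045,0.001,0,0,0,0,0,0], "hand": 4.5}}

```text
clock: 13.9
tool_pos: [0.6626, 0.0817, 0.1352]
eef_rot: [0.829, 0.559, -0.001, -0.001]
contact_force: [-0.1, -0.1, -0.4]
opening: 0.51
```

```bash
python3 - <<'E'
from grip import *
print(monitor.get_state()["q"].round(2))
rows(g,rot,4)
E
```

```text
[ 0.25  1.12 -0.94  1.51  1.    1.04 -1.34]
pos [0.6626 0.0817 0.1352] total mm 41.194045886875415 turn [-0.004  0.001 -0.001]
0.025, 0.007, 1.03, -0.001, 0, -0
0.024, 0.006, 1.03, -0.001, 0, -0
0.024, 0.005, 1.03, -0.001, 0, -0
0.024, 0.004, 1.03, -0.001, 0, -0
```

Request:
{"fn": "carry_out", "kwargs": {"motion": [0.03,0.01,1.03,-0.002,0,0,0.02,0,1.03,-0.002,0,0,0.02,0,1.03,0,0,0,0.02,0,1.03,0,0,0,0,0,0,0,0,0]}}

```text
clock: 14.52
tool_pos: [0.6623, 0.0827, 0.0944]
eef_rot: [0.829, 0.56, -0.001, 0.001]
contact_force: [-0.4, 1.0, 0.2]
opening: 0.512
```

Request:
{"fn": "carry_out", "kwargs": {"motion": [0,0,0,0,0,0,0,0,0,0,0,0,0,0,0,0,0,0,0,0,0,0,0,0,0,0,0,0,0,0,0,0,0,0,0,0], "hand": 0, "grip_force": 58}}

```text
clock: 15.28
tool_pos: [0.663, 0.0828, 0.0958]
eef_rot: [0.829, 0.56, 0.0, 0.001]
contact_force: [0.3, -1.0, 1.9]
opening: 0.108
```

```bash
python3 - <<'E'
from grip import *
rows(g,rot,1);st=monitor.get_state();print(st["opening"]*88,st["contact_force"],st["moment"],st["q"].round(2))
E
```

```text
pos [0.663  0.0828 0.0958] total mm 1.8545779112727843 turn [0.002 0.001 0.001]
-0.03, 0.019, 0.182, 0.002, 0.001, 0.001
9.539141962401395 [ 0.2812693  -0.96489322  1.88114892] [-0.12378694 -0.00489848 -0.02090472] [ 0.24  1.17 -0.91  1.52  1.06  0.99 -1.38]
```

Firmly held, with a 9.5 mm opening. I lift it.

Request:
{"fn": "carry_out", "kwargs": {"motion": [0,0,-0.8,0,0,0,0,0,-1.8,0,0,0,0,0,-2.5,0,0,0,0,0,-2.5,0,0,0,0,0,-2.5,0,0,0,0,0,-2.5,0,0,0,0,0,-1.8,0,0,0,0,0,-0.8,0,0,0]}}

```text
clock: 16.27
tool_pos: [0.6629, 0.0833, 0.249]
eef_rot: [0.829, 0.56, 0.001, 0.001]
contact_force: [0.4, 0.5, -4.2]
opening: 0.108
```

```bash
python3 - <<'E'
from grip import *
st=monitor.get_state();print(st["opening"]*88,st["contact_force"],st["moment"],st["q"].round(2),st["tool_pos"])
E
```

```text
9.463386048727388 [ 0.41638162  0.52756355 -4.15085066] [-0.09737163 -0.21998755 -0.0175949 ] [ 0.27  0.99 -1.02  1.45  0.88  1.19 -1.26] [0.66292689 0.08333089 0.24903872]
```

Request:
{"fn": "carry_out", "kwargs": {"motion": [0,0,-0.3,-0.03,-0.005,0,0,0,-0.3,-0.06,-0.01,0,0,0,-0.3,-0.07,-0.015,0,0,0,-0.3,-0.07,-0.015,0,0,0,-0.3,-0.07,-0.015,0,0,0,-0.3,-0.07,-0.015,0,0,0,0,-0.06,-0.01,0,0,0,0,-0.04,-0.005,0]}}

```text
clock: 17.27
tool_pos: [0.6594, 0.0851, 0.2643]
eef_rot: [0.804, 0.545, 0.093, 0.219]
contact_force: [0.2, 0.3, -3.0]
opening: 0.105
```

Request:
{"fn": "carry_out", "kwargs": {"motion": [0,0,0,0,0,0,0,0,0,0,0,0,0,0,0,0,0,0,0,0,0,0,0,0,0,0,0,0,0,0]}}

```text
clock: 17.9
tool_pos: [0.6607, 0.0844, 0.2653]
eef_rot: [0.805, 0.544, 0.093, 0.219]
contact_force: [0.9, -0.1, -2.1]
opening: 0.104
```

```bash
cat > chk.py <<'E'
from h import *
import sys
w=snap("wrist");st=w["st"];save(w,sys.argv[1])
r=R.from_quat(st["eef_rot"]).as_matrix();up=r[2]
print("up in tool",up.round(3),"tilt",np.degrees(np.arccos(-up[2])),"toward -x",np.degrees(np.arcsin(up[1])),"toward +y",np.degrees(np.arcsin(-up[0])),st["q"].round(2),st["tool_pos"],st["opening"]*88)
W,ok=cloud(w);P=(W-st["tool_pos"])@r
T=np.stack([P[...,1]+.0615,P[...,0],.0958-P[...,2]],-1)  # approx tray frame if no slip
m=ok&(abs(T[...,0])<.055)&(abs(T[...,1])<.085)&(T[...,2]>-.01)&(T[...,2]<.007)
A=np.c_[T[m][:,:2],np.ones(m.sum())];s=np.linalg.lstsq(A,T[m][:,2],rcond=None)[0];print("floor plane in assumed tray frame",s)
h=T[...,2]-T[...,:2]@s[:2]-s[2]
k=ok&(h>.007)&(h<.014)&(abs(T[...,0])<.062)&(abs(T[...,1])<.092)&(np.hypot(T[...,0]-.025,T[...,1]+.055)>.03)
nl,lab,sta,cen=cv2.connectedComponentsWithStats(k.astype(np.uint8))
for i in range(1,nl):
    if sta[i,4]>25: print("blob",sta[i,4],cen[i].round(),np.median(T[lab==i],0).round(3))
d=np.hypot(T[...,0]-.025,T[...,1]+.055)
q=ok&(d<.018)&(h>.008)&(h<.016);print("cap disc h",np.percentile(h[q],[5,50,95]) if q.sum() else None)
E
python3 chk.py k
```

```text
up in tool [-0.088  0.454 -0.887] tilt 27.533605634945726 toward -x 26.99115818119526 toward +y 5.037400555110905 [ 0.11  0.83 -0.81  1.76  1.33  1.01 -1.77] [0.66065842 0.08438705 0.26530538] 9.140889006991584
floor plane in assumed tray frame [0.00204606 0.00177429 0.00248586]
blob 4939 [ 42. 182.] [-0.059  0.037  0.012]
blob 873 [ 68. 371.] [-0.057 -0.067  0.012]
cap disc h [0.01192737 0.01231491 0.01253747]
```

View pics/k.png

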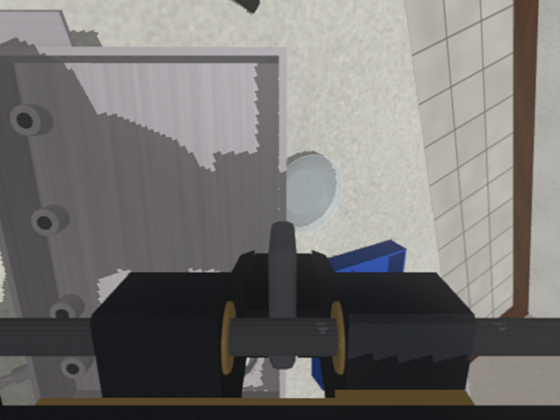

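All four collars are along the -x wall, at (30,120), (47,222), (64,308) and (72,368), and the tray has not slipped in the grip. Now I tilt mostly towards +y.

Request:
{"fn": "carry_out", "kwargs": {"motion": [0,0,0,0.01,-0.03,0,0,0,0,0.03,-0.055,0,0,0,0,0.04,-0.065,0,0,0,0,0.04,-0.065,0,0,0,0,0.04,-0.065,0,0,0,0,0.04,-0.06,0,0,0,0,0.04,-0.05,0,0,0,0,0.02,-0.02,0]}}

```text
clock: 18.95
tool_pos: [0.6609, 0.0855, 0.265]
eef_rot: [0.83, 0.493, -0.142, 0.219]
contact_force: [0.1, -0.4, -3.2]
opening: 0.11
```

Request:
{"fn": "carry_out", "kwargs": {"motion": [0,0,0,0,0,0,0,0,0,0,0,0,0,0,0,0,0,0,0,0,0,0,0,0,0,0,0,0,0,0,0,0,0,0,0,0]}}

```text
clock: 19.7
tool_pos: [0.6606, 0.0845, 0.2653]
eef_rot: [0.83, 0.493, -0.142, 0.219]
contact_force: [0.6, -0.1, -3.1]
opening: 0.105
```

```bash
python3 chk.py l
```

```text
up in tool [-0.452  0.223 -0.864] tilt 30.279915606199868 toward -x 12.91079348824355 toward +y 26.873222180950307 [-0.04  0.96 -0.73  1.36  0.98  1.51 -1.47] [0.66059674 0.08446291 0.26534878] 9.214289129349865
floor plane in assumed tray frame [0.00215159 0.0035749  0.00260373]
blob 6340 [ 36. 147.] [-0.055  0.058  0.013]
blob 398 [ 60. 376.] [-0.06  -0.071  0.013]
cap disc h [0.01182833 0.01201195 0.01243932]
```

View pics/l.png

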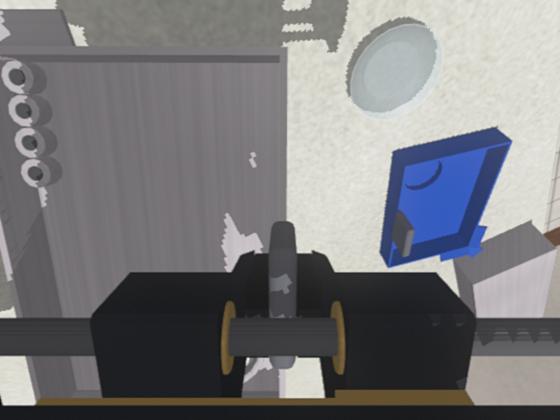

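The four collars are packed in a row in the lip corner at (16,77), (24,110), (29,142) and (36,173), with even spacing. One numeric check before I hand in.

```bash
python3 - <<'E'
from h import *
w=snap("wrist");st=w["st"];r=R.from_quat(st["eef_rot"]);W,ok=cloud(w);P=r.inv().apply((W-st["tool_pos"]).reshape(-1,3)).reshape(W.shape)
T=np.stack([P[...,1]+.0615,P[...,0],.0958-P[...,2]],-1)
for u,v in((16,77),(24,110),(29,142),(36,173)):
    t=T[v-9:v+10,max(u-11,0):u+12].reshape(-1,3);t=t[(t[:,2]>.011)&(t[:,2]<.016)];c=t.mean(0);c[2]=.008
    print(c.round(4),"to lip corner",np.linalg.norm(c-[-.06,.09,.003]).round(4))
f=lambda t:st["tool_pos"]+r.apply([t[1],t[0]-.0615,.0958-t[2]])
print("tray z",f([0,0,0])[2],"lip z",f([-.06,.09,.003])[2],"speed",abs(st["qd"]).max())
d=np.hypot(T[...,0]-.025,T[...,1]+.055);q=ok&(d<.024)&(T[...,2]>.012)&(T[...,2]<.018);print("disc",q.sum(),np.median(T[q],0) if q.sum() else"")
s=snap("scene");Ws,o=cloud(s)
for t in["dish","tweezers","jar","bottle","plate_box_a"]:
    for m in finder.masks_of(s,t)[:2]: print(t,round(m["p"],2),np.median(Ws[m["pixels"]&o],0).round(3))
E
```

```text
[-0.0529  0.0832  0.008 ] to lip corner 0.011
[-0.0523  0.0696  0.008 ] to lip corner 0.0224
[-0.0527  0.0556  0.008 ] to lip corner 0.0355
[-0.0524  0.0415  0.008 ] to lip corner 0.0494
tray z 0.16883748173192178 lip z 0.11734031552121549 speed 0.0016270134402233882
disc 15 [ 0.04254015 -0.05953867  0.01434696]
dish 0.67 [ 0.791 -0.02   0.005]
dish 0.3 [0.605 0.017 0.216]
tweezers 0.7 [ 0.405 -0.026  0.004]
jar 0.74 [0.405 0.278 0.071]
jar 0.73 [0.578 0.041 0.193]
bottle 0.74 [ 0.47  -0.338  0.074]
plate_box_a 0.82 [0.621 0.37  0.02 ]
plate_box_a 0.57 [ 0.62  -0.452  0.021]
```

```bash
python3 - <<'E'
from h import *
for n in("scene","top"):
    s=snap(n);st=s["st"];r=R.from_quat(st["eef_rot"]);W,ok=cloud(s);P=r.inv().apply((W-st["tool_pos"]).reshape(-1,3)).reshape(W.shape)
    T=np.stack([P[...,1]+.0615,P[...,0],.0958-P[...,2]],-1)
    q=ok&(np.hypot(T[...,0]-.025,T[...,1]+.055)<.03)&(T[...,2]>-.01)&(T[...,2]<.06)
    print(n,q.sum(),np.histogram(T[q][:,2],np.arange(-.01,.061,.005))[0])
    k=T[q&(T[...,2]>.03)]
    if len(k): print("knob",len(k),k.mean(0),k.max(0))
    if n=="scene": v,u=np.where(q);save(s,"m",(u.mean().astype(int)-60,v.mean().astype(int)-50,u.mean().astype(int)+60,v.mean().astype(int)+50),5)
E
```

```text
scene 306 [  0   1  17  48 126  29  13  15  13  32  12   0   0   0]
knob 57 [ 0.02807549 -0.05483697  0.03738975] [ 0.03637314 -0.04557796  0.04217516]
top 71 [ 0  1 19 18 26  7  0  0  0  0  0  0  0  0]
```

View pics/m.png

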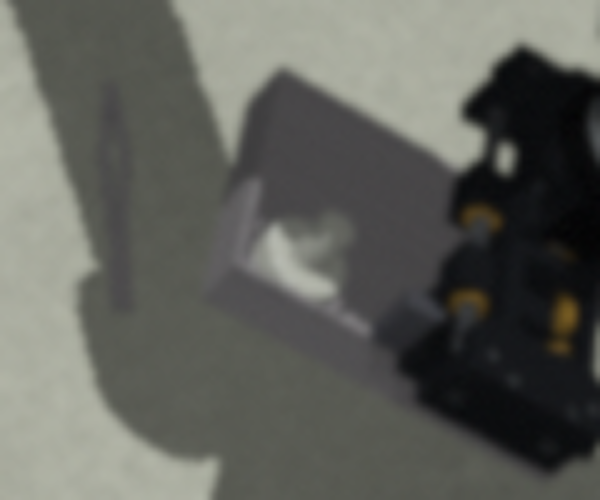

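The cap is seated at (300,260), its knob upright out of the tray. The knob top is about 41 mm above the underside, as expected when seated. I hand in.

```bash
python3 -c "
from plant import workorder,monitor
print(monitor.get_state()['clock']);print(workorder.finish_job())"
```

```text
20.2
the job is handed in; nothing more can be done
None
```

I set the cap rim-down in the steel tray's pocket and let go. Then I lifted the tray by its block, tilted it towards -x and then +y, and handed it in at 20.2 s still held in the air. The hand-in gave no verdict.

**Last checks that passed:**
- **Tilt and hold:** the tilt was 30.3°. The tray was about 169 mm up and the lip corner about 117 mm, and the arm was still.
- **Collars:** all four are packed in the lip corner, 11, 22, 36 and 49 mm from it; the limit is 65 mm.
- **Cap:** it was flat in the ring on release, with its disc top at 14.6 mm. In the tilted tray the scene camera puts the knob centre within about 3 mm of the pocket centre, at the right height.

**Checks that were weaker or disagreed:**
- **Cap angle:** the wrist camera gave only 15 points on the cap's disc in the last check and the top camera no knob points, so the tilted cap rests on the scene picture alone.
- **Bystanders:** the dish, jar, bottle and both plate boxes read within about 6 mm of their first positions. The tweezers' median point shifted by about 50 mm; I take that for a partial mask, since the arm never went near them, but I did not confirm it. The pen was not re-measured.
- **Cap grasp:** the full 25° tool tilt hit the wrist singularity. I gripped the knob at 14° instead and took out the 10.6° difference when placing the cap.

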